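# Hold the drive cover in line over the jar mill

### The job

I have the drive of the paint mill open: first wind its timer knob back, anticlockwise, to the zero stop so that it cannot start, and only then pick up the loose cover plate. Hold the plate level and still above the drive opening, about a centimetre clear of the gasket and not resting on the machine, with its four corner holes lined up so that, looking straight down, the whole of each threaded hole shows through the plate and I can start the screws. Finish while still holding it there, without putting it down or letting go, with the timer still at zero and the jars, the brush pot and the screwdriver left where they were.

Things in the scene. Friction and masses are not known exactly. Their poses are not given: they have to be found in the camera images.
- mill: Jar mill, fixed. Origin at bench level under the centre of its drive case: a grey box 250 (x) x 160 (y) x 120 mm high, flat top. Knob on the near part at x = -82 mm; drive opening 96 x 66 mm, belt inside, black gasket 2 mm high round it, centred at x = +35 mm. Two rollers (tops 102 mm high) run from the case in +y to a bearing plate (y = 398 mm, 112 mm high); a jar lies on them, top 171 mm high.
- timer (a joint): Timer knob angle, rad: 0 at the zero stop (pointer at the long scale mark, towards the drive opening), growing clockwise seen from above, to 5.24 at 60 min. Starts at about 7 to 30 min. Light friction (0.04 N m), stays where left, hard stop at zero.
- timer_grip (a point): On the timer knob's vertical axis, 24 mm above the case top (144 mm above the bench). The knob is a black bar 46 mm long, 12 mm wide, from 5 to 31 mm above the case top, on a thin disc of 52 mm diameter (top 5 mm above the case top). Site x runs along the bar to its pointer end (white line); z up.
- cover_grip (a point): Middle of the loose cover's handle bar. The cover: flat grey metal plate 150 (x) x 120 (y) x 4 mm, about 240 g, lying on the bench, handle up. Its black bow handle runs along x: bar 96 mm long, 14 mm wide, 12 mm high, centre line 34 mm above the plate's underside, 24 mm free below the bar. Axes are the plate's. It fits either way round (half a turn makes no difference).
- cover: The drive cover itself; origin at the centre of its underside, axes as at cover_grip.
- gasket_top (a point): Centre of the drive opening, at the level of the gasket's top (122 mm above the bench).
- hole0 (a point): Underside mouth of the cover's 12 mm corner hole at 63 mm -x, 48 mm -y of the plate's centre.
- thread0 (a point): Mouth of the 5 mm threaded hole (in a steel insert) in the case top, 120 mm above the bench, at 63 mm -x, 48 mm -y of the centre of the drive opening (mill axes).
- hole1 (a point): Underside mouth of the cover's 12 mm corner hole at 63 mm -x, 48 mm +y of the plate's centre.
- thread1 (a point): Mouth of the 5 mm threaded hole (in a steel insert) in the case top, 120 mm above the bench, at 63 mm -x, 48 mm +y of the centre of the drive opening (mill axes).
- hole2 (a point): Underside mouth of the cover's 12 mm corner hole at 63 mm +x, 48 mm +y of the plate's centre.
- thread2 (a point): Mouth of the 5 mm threaded hole (in a steel insert) in the case top, 120 mm above the bench, at 63 mm +x, 48 mm +y of the centre of the drive opening (mill axes).
- hole3 (a point): Underside mouth of the cover's 12 mm corner hole at 63 mm +x, 48 mm -y of the plate's centre.
- thread3 (a point): Mouth of the 5 mm threaded hole (in a steel insert) in the case top, 120 mm above the bench, at 63 mm +x, 48 mm -y of the centre of the drive opening (mill axes).
- paint_jar_mid (a point): Middle of a closed white paint jar with black lid, 76 mm wide, 85 mm tall, standing on the bench: leave it.
- brush_pot: Glass with brushes, 76 mm wide, brushes up to about 230 mm high; origin under its foot: leave it.
- screwdriver: Black-handled screwdriver, 190 mm, lying on the bench along its x axis: leave it.
- mill_jar: White ceramic jar 86 mm diameter, 157 mm long, lying on the mill's rollers; origin on its axis, 65 mm from its bottom: leave it.
Things that resemble listed ones, but are neither listed nor needed, are in the scene too. Of the things like the cover, leave any that is blue or pink; of the rest the smaller one is meant.

How it is judged (in metres and radians):
On the way, in this order (a step that is already met when the one before it is completed fails the run):
1. the timer stands at its zero stop while the cover still lies on the bench (value of joint timer below 0.12 rad and height (world z) of cover below 0.02 m), for 0.2 s.
2. the cover is in the gripper, off the bench (height (world z) of cover above 0.05 m and contact force between the fingers and cover above 0.5 N), for 0.2 s.
At the end, for the whole second after the job is handed in: Fingers alone hold the cover, still, level within 0.08 rad, not touching the mill, its underside 4 to 20 mm above the gasket, each corner hole within 3.5 mm (horizontally) of a threaded hole, either way round; timer within 0.12 rad of zero (about a minute on its scale) (value of joint timer below 0.12 rad and ((horizontal distance between hole0 and thread0 below 0.0035 m and horizontal distance between hole1 and thread1 below 0.0035 m and horizontal distance between hole2 and thread2 below 0.0035 m and horizontal distance between hole3 and thread3 below 0.0035 m) or (horizontal distance between hole0 and thread2 below 0.0035 m and horizontal distance between hole1 and thread3 below 0.0035 m and horizontal distance between hole2 and thread0 below 0.0035 m and horizontal distance between hole3 and thread1 below 0.0035 m)) and z of cover in the frame of gasket_top between 0.004 and 0.02 m and angle between cover's own z axis and vertical below 0.08 rad and contact force between the fingers and cover above 0.5 N and contact force between cover and mill below 0.2 N and linear speed of cover below 0.02 m/s and angular speed of cover below 0.15 rad/s); the arm keeps its last pose, push and grip.
It fails at once if the paint jar is moved more than 20 mm (distance of paint_jar_mid from where it was at the start of the episode above 0.02 m).
It fails at once if the brush pot is moved more than 20 mm (distance of brush_pot from where it was at the start of the episode above 0.02 m).
It fails at once if the screwdriver is moved more than 20 mm (distance of screwdriver from where it was at the start of the episode above 0.02 m).
It fails at once if the jar on the rollers is moved more than 20 mm (distance of mill_jar from where it was at the start of the episode above 0.02 m).
It also fails if it takes over 64 s, if anything falls off the work surface, if the arm or the gripper's body presses on something with over 40 N, if the wrist force passes 120 N, or if a joint passes its speed limit or range.

### The arm

A 7-joint arm with a two-finger parallel gripper is mounted at the origin on the work surface. World frame = base frame: x ahead of the robot, y to its left, z up, the work surface at z = 0. Lengths are in mm, angles in rad, forces in N, time in s.
With the tool pointing down it reaches from about 400 to 900 mm from the base axis. Payload 5.6 kg.
Tool frame: the origin (TCP) lies at the centre of the arm's flange, where the gripper is bolted on; the fingertips stand 190 mm ahead of it and the grasp point (between the pads) lies 171 mm ahead of it; y points along the fingers, x is the direction in which the jaws open and shut, and the axes are right-handed (so a half turn about y gives the same grasp; the last joint's range is limited). The gripper opens to 92 mm and grips with 3 to 60 N. Pads are 20 mm wide; open, the fingers measure 128 mm over their backs; the gripper's body (75 mm by 189 mm) begins 69 mm behind the grasp point.
Start: joints at [-1.197, 0.468, -0.012, 1.603, 0.006, 1.071, -0.056], TCP at [263.175, 594.34, 404.692] pointing down, gripper open.
Joint ranges: [-2.53, 2.53], [-0.31, 2.02], [-1.57, 1.55], [0.28, 2.44], [-1.29, 4.43], [0.15, 1.84], [-2.92, 2.92]. Speed limits (rad/s): [2.57, 2.57, 3.14, 3.14, 3.14, 3.14, 3.14].

### API

Orientations are given as a rotation vector (axis times angle).
In Python, from rig import r gives the robot as it stands.
- The arm moves only by the tool play_rows, never from a script. Its argument "targets" is one flat list of numbers, 6 for each row, row after row: the shift along the tool's x, y, z in cm, then the turn, a rotation vector about the tool's x, y, z in rad. A call has 1 to 20 rows; each row is the pose to reach, as a shift and turn from the pose measured when the call began, along the tool's axes at that moment; what a row does not reach only later rows make up. A row lasts 1/8 s, in which the tool goes at most 62.5 mm and 10.7 degrees, less where a joint would pass 70% of its speed; a pose out of reach is approached as far as the arm can. A call with a gripper value outside its range is refused whole. "gripper" is the closure, from 0 (fully open) to 1 (shut), set as the call begins (left out, the last holds). The fingers move at their own pace and stop on an object; the grip force is fixed at half the most. Time passes only in rows, so rows that repeat a pose let the fingers close. It gives the time, the measured TCP pose, the force and the opening at its end, in the units of the state.
- r.state(): the state, without advancing time (a new reading comes with each control period).
- r.camera(name): name is "scene" or "top" or "wrist"; returns a dict with "image" (420x560x3 uint8, red, green, blue), "fx", "fy", "cx", "cy" (pixels), "cam_to_world" (4x4, takes a point from camera to world coordinates). Camera axes: x right, y up, looking along -z (the intrinsics and any distortion apply to the point x, -y, -z); pixel columns grow to the right and rows downward; lengths in mm; the calibration is good to about 2 mm. The wrist camera is an equidistant fisheye: a pixel r from the principal point sees the ray r / f radians off the axis. A picture is of the moment at which its call begins. There is no depth.
- r.hand_in(): hands the job in, once; it reports no verdict.
The state is a dict: "t": time; "joint_positions": joint angles; "joint_velocities": joint speeds; "joint_torque": joint torques, N m; "tool_pos": TCP position; "tool_rot": TCP orientation; "wrist_force": force on the tool from outside, world axes, zero at the start; "moment": the same for the moment, N m; "opening": opening from 0.0 (shut) to 1.0 (fully open).
Only numpy, scipy, OpenCV 4.12 (cv2) and the standard library are available. Lean on these libraries where they do the work, as an engineer would, in place of code of your own. Each camera call takes 0.05 s, during which the arm holds its last target. There are 200 camera calls.

## Working session

There is one attempt and no reset: what is moved stays moved. The work goes in short steps, Python scripts to look and compute and a tool call to move; the robot and the scene stay as the last step left them, time stands still between calls to the robot, and variables do not carry over. Pictures are saved under pics/ and viewed, about 8 in all and at most 12, crops included, and the job is handed in when it is done.

Besides the shell and the picture viewer there is one more tool, called after ">>>" by a JSON object that holds its "fn" and its "kwargs", one argument or row to a line. play_rows: Moves the arm, as the interface text tells. Its arguments: {"type":"object","properties":{"targets":{"type":"array"},"gripper":{"type":"number"}},"required":["targets"]}

```bash
mkdir -p pics; cat > h.py <<'E'
import numpy as np, cv2
from rig import r
from scipy.spatial.transform import Rotation as R
def snap(n,f=None):
    c=r.camera(n)
    np.savez(f'{f or n}.npz',**c)
    cv2.imwrite(f'pics/{f or n}.png',c['image'][...,::-1]); return c
def load(f): return dict(np.load(f'{f}.npz'))
def px2w(c,u,v,z,fish=False):
    x=(u-c['cx'])/c['fx'];y=(v-c['cy'])/c['fy']
    if fish:
        t=np.hypot(x,y); s=np.sin(t)/t if t>1e-9 else 1; d=np.array([x*s,-y*s,-np.cos(t)])
    else: d=np.array([x,-y,-1.])
    T=np.array(c['cam_to_world']); d=T[:3,:3]@d; o=T[:3,3]
    return o+d*(z-o[2])/d[2]
def w2px(c,p,fish=False):
    T=np.array(c['cam_to_world']); q=T[:3,:3].T@(np.array(p)-T[:3,3]); x,y=q[0]/-q[2],-q[1]/-q[2]
    if fish:
        t=np.arctan2(np.hypot(q[0],q[1]),-q[2]); k=np.hypot(q[0],q[1]); x,y=q[0]/k*t,-q[1]/k*t
    return float(c['cx']+c['fx']*x),float(c['cy']+c['fy']*y)
E
python3 - <<'E'
from h import *
for n in('top','scene','wrist'):
    c=snap(n); print(n,c['fx'],c['cx'],c['cy'],np.round(c['cam_to_world'],3).tolist())
s=r.state(); print(s['tool_pos'],s['tool_rot'],s['t'],R.from_rotvec(s['tool_rot']).as_matrix().round(3).tolist())
a=[cv2.imread(f'pics/{n}.png') for n in('top','scene')]
E
```

```text
top 508.296994821103 283.780981861785 218.0111680041467 [[0.021, 0.994, -0.109, 300.712], [-1.0, 0.021, -0.0, -22.532], [0.002, 0.109, 0.994, 1764.419], [0.0, 0.0, 0.0, 1.0]]
scene 420.9435543878713 283.3936468242145 212.10239273722576 [[0.329, -0.617, 0.715, 1394.563], [0.944, 0.225, -0.24, -332.714], [-0.013, 0.754, 0.657, 932.467], [0.0, 0.0, 0.0, 1.0]]
wrist 325.19226210127806 277.7590179313237 214.39729644079898 [[0.405, -0.874, -0.268, 185.857], [0.914, 0.387, 0.121, 627.174], [-0.002, -0.294, 0.956, 383.267], [0.0, 0.0, 0.0, 1.0]]
[263.12232696 594.16810676 403.95516027] [-1.37890845 -0.89608189  0.89788457] 0.15 [[0.405, -0.0, -0.914], [0.914, -0.001, 0.405], [-0.001, -1.0, -0.0]]
```

View pics/top.png

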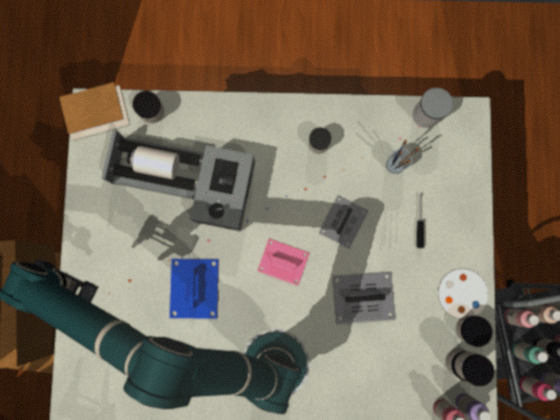

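View pics/scene.png

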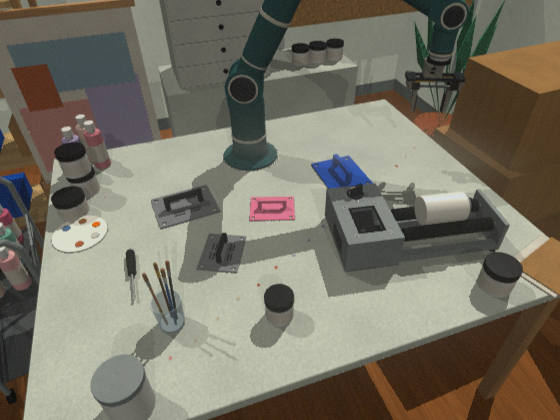

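```bash
python3 - <<'E'
from h import *
i=load('top')['image'][...,::-1]
a=cv2.resize(i[140:240,185:265],None,fx=5,fy=5,interpolation=cv2.INTER_CUBIC)
b=cv2.resize(i[190:330,310:400],None,fx=3.571,fy=3.571,interpolation=cv2.INTER_CUBIC)[:500]
cv2.imwrite('pics/crop1.png',np.hstack([a,b])); print(a.shape,b.shape)
c=load('top')
for u,v,z in[(222,188,120),(216,211,150),(225,176,120),(344,221,0),(364,297,0),(320,138,85),(397,160,0),(418,235,0)]: print(u,v,px2w(c,u,v,z).round())
E
```

```text
(500, 400, 3) (500, 321, 3)
222 188 [575. 182. 120.]
216 211 [495. 195. 150.]
225 176 [615. 174. 120.]
344 221 [ 488. -232.    0.]
364 297 [ 227. -303.    0.]
320 138 [ 759. -139.   85.]
397 160 [ 709. -418.    0.]
418 235 [ 444. -490.    0.]
```

View pics/crop1.png

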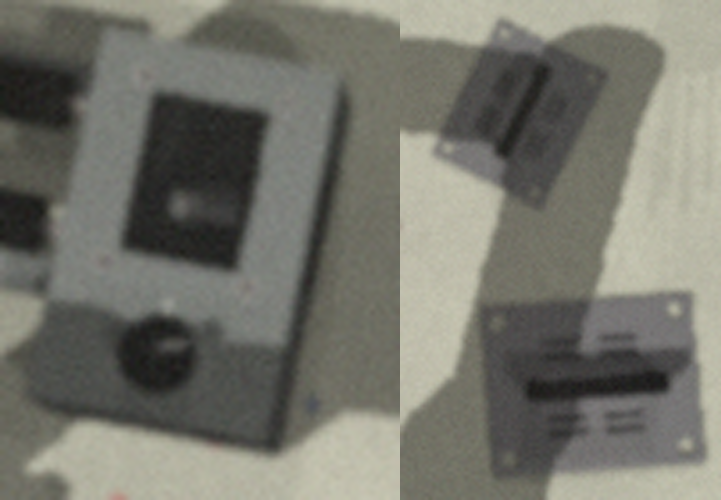

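The candidates for the cover are grey plate A at top px (344,221), roughly 145 x 112 mm, and grey plate B at (364,297), roughly 210 x 165 mm. The other two are blue (194,288) and pink (284,260). A is the smaller grey one and fits 150 x 120, so it is the cover. The knob pointer is at crop (175,343), about 50° clockwise of zero. Next I move over the mill for a closer look.

>>> {"fn": "play_rows", "kwargs": {
  "targets": [-26.5,0,-39.9,0,0.68,0,-26.5,0,-39.9,0,0.68,0,-26.5,0,-39.9,0,0.68,0,-26.5,0,-39.9,0,0.68,0,-26.5,0,-39.9,0,0.68,0,-26.5,0,-39.9,0,0.68,0,-26.5,0,-39.9,0,0.68,0,-26.5,0,-39.9,0,0.68,0,-26.5,0,-39.9,0,0.68,0,-26.5,0,-39.9,0,0.68,0,-26.5,0,-39.9,0,0.68,0,-26.5,0,-39.9,0,0.68,0],
  "gripper": 0
}}

```text
t: 1.65
tool_pos: [520.1, 191.6, 404.3]
tool_rot: [-1.539, -0.373, 0.374]
wrist_force: [0.9, 0.5, -1.5]
opening: 0.999
```

```bash
python3 - <<'E'
from h import *
c=snap('wrist','w1'); s=r.state(); print(s['tool_pos'],R.from_rotvec(s['tool_rot']).as_matrix().round(3).tolist(),s['t'])
cv2.imwrite('pics/w1b.png',cv2.resize(c['image'][...,::-1],(800,600),interpolation=cv2.INTER_CUBIC))
E
```

```text
[520.18687806 191.33977815 404.32320036] [[0.889, -0.001, -0.458], [0.458, -0.001, 0.889], [-0.001, -1.0, -0.001]] 1.7
```

View pics/w1b.png

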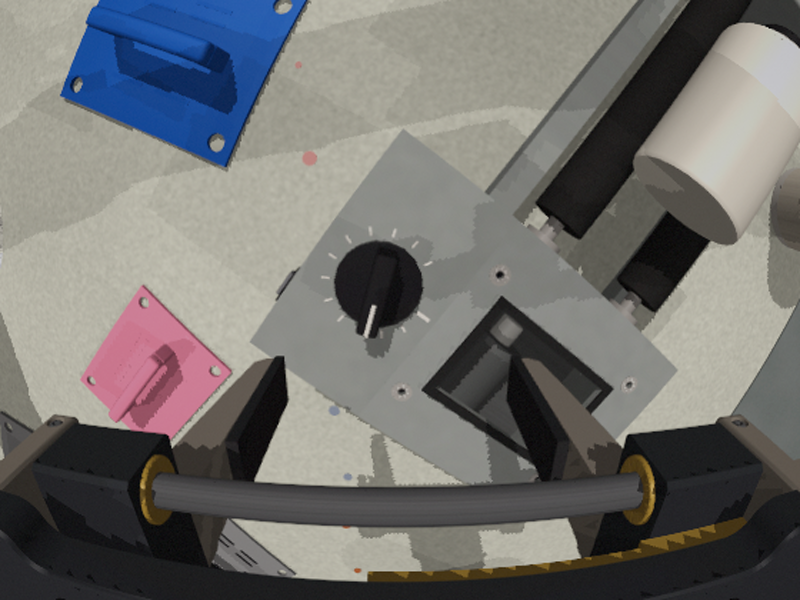

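The wrist view shows thread holes at (500,274), (402,391) and (629,384) in 800-scale pixels. The knob disc is centred at (378,284), the pointer tip is at (366,335), and the long zero mark is at (424,317).

```bash
cat > fit.py <<'E'
from h import *
def dark(c,u,v,w=4):
    g=cv2.GaussianBlur(cv2.cvtColor(c['image'],cv2.COLOR_RGB2GRAY),(0,0),0.7).astype(float)
    u0,v0=int(round(u)),int(round(v)); p=g[v0-w:v0+w+1,u0-w:u0+w+1]; m=np.clip(np.median(p)-15-p,0,None)
    yy,xx=np.mgrid[v0-w:v0+w+1,u0-w:u0+w+1]; return (xx*m).sum()/m.sum(),(yy*m).sum()/m.sum()
def rigid(A,B): # A local -> B world
    A,B=np.array(A,float),np.array(B,float); a,b=A.mean(0),B.mean(0)
    H=((A-a)[:,0]+1j*(A-a)[:,1]).conj()@((B-b)[:,0]+1j*(B-b)[:,1]); th=np.angle(H)
    M=np.array([[np.cos(th),-np.sin(th)],[np.sin(th),np.cos(th)]]); t=b-M@a
    return th,t,np.linalg.norm((M@A.T).T+t-B,axis=1)
E
python3 - <<'E'
from fit import *
c=load('w1'); L=[(-63,48),(-63,-48),(63,48)];P=[(500,274),(402,391),(629,384)]
W=[]
for p in P:
    q=dark(c,p[0]*.7,p[1]*.7); W.append(px2w(c,*q,120,True)[:2]); print(p,np.round(q,2),W[-1].round(1))
th,t,e=rigid(L,W); print('mill yaw',np.degrees(th),'opening',t,'res',e)
M=np.array([[np.cos(th),-np.sin(th)],[np.sin(th),np.cos(th)]])
k=t+M@[-117,0]; print('knob axis from mill',k, 'disc',px2w(c,378*.7,284*.7,125,True))
p=px2w(c,366*.7,335*.7,151,True)[:2]-k; print('pointer',p,np.degrees(np.arctan2(p[1],p[0])))
for e1,e2 in [((372,306),(369,336))]:
  d=px2w(c,e2[0]*.7,e2[1]*.7,151,True)-px2w(c,e1[0]*.7,e1[1]*.7,151,True); print('line dir',np.degrees(np.arctan2(d[1],d[0])))
m=px2w(c,424*.7,317*.7,120,True)[:2]-k; print('zero mark',m,np.degrees(np.arctan2(m[1],m[0])))
E
```

```text
(500, 274) [349.39 191.92] [562.6 237.9]
(402, 391) [280.66 273.53] [546.1 143.6]
(629, 384) [439.87 268.74] [686.7 216. ]
mill yaw -10.01557406471556 opening [616.36656659 179.7383664 ] res [0.10998247 0.15653676 0.04662202]
knob axis from mill [501.14958624 200.08652207] disc [501.46324137 200.76006387 125.        ]
pointer [  5.13250313 -21.02200293] -76.2797005666615
line dir -69.1610730635424
zero mark [34.3277106  -6.17049946] -10.1902498476988
```

>>> {"fn": "play_rows", "kwargs": {
  "targets": [-1.29,4,1.65,0,0.2,0,-1.29,5,1.65,0,0.2,0,-1.29,6,1.65,0,0.2,0,-1.29,7,1.65,0,0.2,0,-1.29,8,1.65,0,0.2,0,-1.29,8.6,1.65,0,0.2,0,-1.29,8.6,1.65,0,0.2,0,-1.29,8.6,1.65,0,0.2,0]
}}

```text
t: 2.7
tool_pos: [501.3, 200.0, 318.6]
tool_rot: [-1.561, -0.216, 0.217]
wrist_force: [1.0, 0.2, 0.1]
opening: 0.999
```

>>> {"fn": "play_rows", "kwargs": {
  "targets": [0,0,0,0,0,0,0,0,0,0,0,0,0,0,0,0,0,0,0,0,0,0,0,0,0,0,0,0,0,0,0,0,0,0,0,0,0,0,0,0,0,0,0,0,0,0,0,0],
  "gripper": 1
}}

```text
t: 3.7
tool_pos: [501.6, 200.1, 318.7]
tool_rot: [-1.56, -0.217, 0.216]
wrist_force: [6.9, 4.0, -4.2]
opening: 0.152
```

>>> {"fn": "play_rows", "kwargs": {
  "targets": [0,0,0,0,-0.14,0,0,0,0,0,-0.28,0,0,0,0,0,-0.42,0,0,0,0,0,-0.56,0,0,0,0,0,-0.7,0,0,0,0,0,-0.84,0,0,0,0,0,-0.98,0,0,0,0,0,-1.06,0,0,0,0,0,-1.12,0,0,0,0,0,-1.12,0,0,0,0,0,-1.12,0,0,0,0,0,-1.12,0]
}}

```text
t: 5.2
tool_pos: [502.2, 200.5, 318.8]
tool_rot: [-1.289, -1.082, 1.076]
wrist_force: [4.5, 3.0, -4.2]
opening: 0.133
```

```bash
python3 - <<'E'
from h import *
s=r.state(); M=R.from_rotvec(s['tool_rot']).as_matrix(); print(s['tool_pos'],np.degrees(np.arctan2(M[1,0],M[0,0])),s['wrist_force'],s['moment'],s['opening'])
E
```

```text
[502.15495929 200.539897   318.78279496] 79.92346259101326 [ 4.47730113  2.99486654 -4.15704983] [ 0.69371656 -1.08822938  0.02867236] 0.13261934002983455
```

>>> {"fn": "play_rows", "kwargs": {
  "targets": [0,0,0,0,-0.02,0,0,0,0,0,-0.04,0,0,0,0,0,-0.05,0,0,0,0,0,-0.05,0]
}}

```text
t: 5.7
tool_pos: [502.2, 200.5, 318.8]
tool_rot: [-1.268, -1.119, 1.113]
wrist_force: [2.7, 2.7, -4.6]
opening: 0.135
```

```bash
python3 - <<'E'
from h import *
s=r.state(); M=R.from_rotvec(s['tool_rot']).as_matrix(); print(s['tool_pos'],np.degrees(np.arctan2(M[1,0],M[0,0])),s['wrist_force'],s['moment'],s['opening'])
E
```

```text
[502.19128486 200.52794515 318.78925554] 82.75206414449579 [ 2.69003954  2.73886055 -4.59300467] [ 0.46532712 -0.61379139 -0.50107661] 0.13466030163952192
```

>>> {"fn": "play_rows", "kwargs": {
  "targets": [0,0,0,0,0,0,0,0,0,0,0,0,0,0,0,0,0,0,0,0,0,0,0,0,0,0,0,0,0,0,0,-3,0,0,0,0,0,-8,0,0,0,0,0,-8.5,0,0,0,0,0,-8.5,0,0,0,0],
  "gripper": 0
}}

```text
t: 6.82
tool_pos: [501.7, 200.4, 403.8]
tool_rot: [-1.268, -1.119, 1.113]
wrist_force: [-0.7, 0.7, 0.0]
opening: 1.001
```

```bash
python3 - <<'E'
from h import *
c=snap('wrist','w2'); s=r.state(); print(s['tool_pos'],s['opening'],s['t'])
cv2.imwrite('pics/w2b.png',cv2.resize(c['image'][...,::-1],(800,600),interpolation=cv2.INTER_CUBIC))
E
```

```text
[501.50610457 200.2651009  402.92578529] 1.002294285410754 6.875
```

View pics/w2b.png

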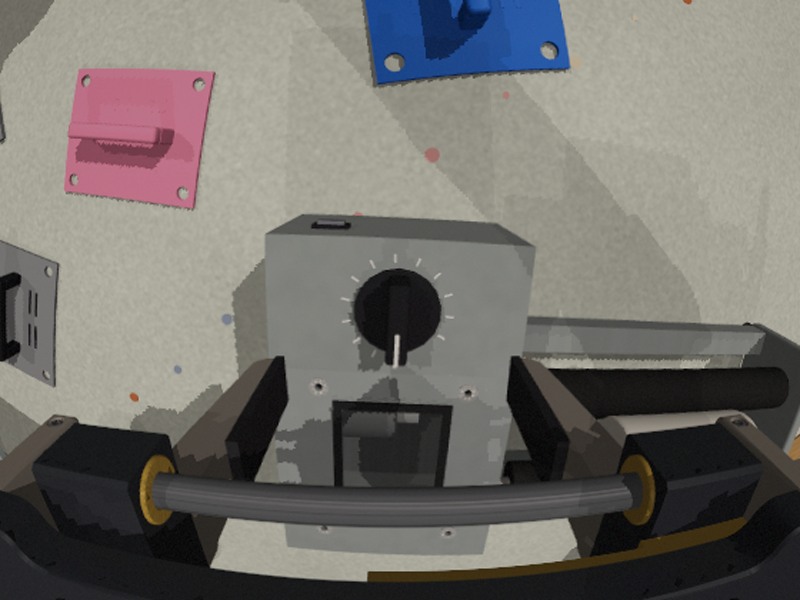

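The pointer line at (396,350) now lies over the zero mark towards the opening, so the timer is at zero. I'll check the angle numerically and move to plate A.

>>> {"fn": "play_rows", "kwargs": {
  "targets": [-43,0,-4,0,0.31,0,-43,0,-4,0,0.31,0,-43,0,-4,0,0.31,0,-43,0,-4,0,0.31,0,-43,0,-4,0,0.31,0,-43,0,-4,0,0.31,0,-43,0,-4,0,0.31,0,-43,3,-4,0,0.31,0,-43,7,-4,0,0.31,0,-43,7,-4,0,0.31,0,-43,7,-4,0,0.31,0,-43,7,-4,0,0.31,0]
}}

```text
t: 8.38
tool_pos: [487.6, -231.4, 334.0]
tool_rot: [-1.387, -0.885, 0.88]
wrist_force: [1.1, 1.5, 0.8]
opening: 1.003
```

```bash
python3 - <<'E'
from fit import *
c=load('w2'); L=[(-63,48),(-63,-48),(63,48),(63,-48)];P=[(468,393),(319,386),(448,533),(324,528)]
W=[]
for p in P:
    q=dark(c,p[0]*.7,p[1]*.7,3); W.append(px2w(c,*q,120,True)[:2]); print(p,np.round(q,2),W[-1].round(1))
th,t,e=rigid(L,W); print('mill yaw',np.degrees(th),'opening',t,'res',e)
d=px2w(c,395.5*.7,364*.7,151,True)-px2w(c,397*.7,337*.7,151,True); print('pointer line dir',np.degrees(np.arctan2(d[1],d[0])))
c=snap('wrist','w3'); s=r.state(); M=R.from_rotvec(s['tool_rot']).as_matrix();print(s['tool_pos'],np.degrees(np.arctan2(M[1,0],M[0,0])),s['t'])
cv2.imwrite('pics/w3b.png',cv2.resize(c['image'][...,::-1],(800,600),interpolation=cv2.INTER_CUBIC))
E
```

```text
(468, 393) [327.21 274.49] [562.4 237.8]
(319, 386) [222.75 270.06] [545.8 143.5]
(448, 533) [313.48 372.78] [687.  216.1]
(324, 528) [226.98 367.85] [667.8 122.2]
mill yaw -10.204838204248526 opening [615.76122673 179.90249227] res [0.56058726 0.66347532 0.69414508 1.62435827]
pointer line dir -10.219883627267844
[ 487.56294327 -231.34467982  334.03385759] 65.01420355091953 8.425
```

View pics/w3b.png

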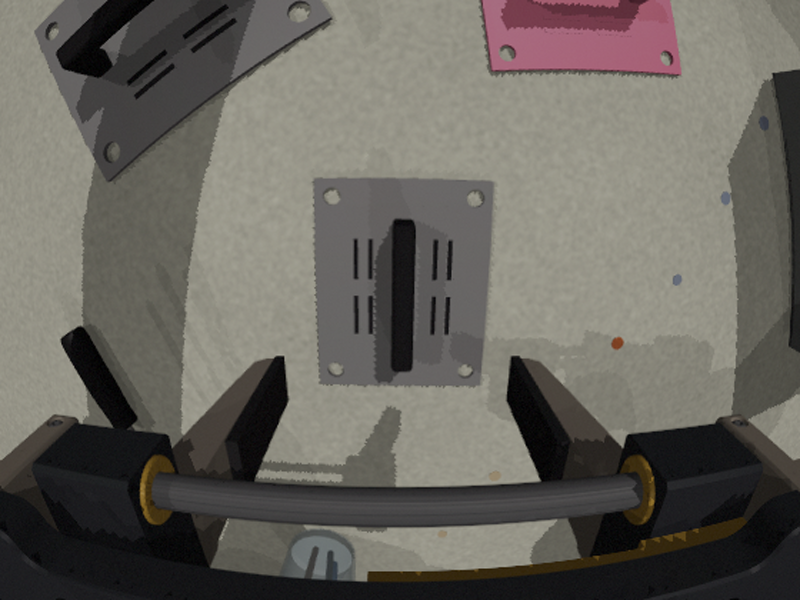

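Plate A is centred near (405,285), with holes at (332,197), (475,199), (464,370) and (336,369). It is grey, with a handle and vents, and clearly smaller than the other grey plate at upper left.

```bash
python3 - <<'E'
from fit import *
c=load('w3'); L=[(-63,48),(-63,-48),(63,48),(63,-48)];P=[(475,199),(332,197),(464,370),(336,369)]
W=[px2w(c,p[0]*.7,p[1]*.7,3,True)[:2] for p in P]
th,t,e=rigid(L,W); print('plate yaw',np.degrees(th),'c',t,'res',e)
h=[px2w(c,u*.7,v*.7,40,True)[:2] for u,v in((404,221),(402,369))]; print('handle',np.mean(h,0),np.degrees(np.arctan2(*(h[1]-h[0])[::-1])),np.linalg.norm(h[1]-h[0]))
s=r.state(); M=R.from_rotvec(s['tool_rot']).as_matrix(); p=s['tool_pos']
print('tool shift cm',M.T@(np.array([t[0],t[1],171+35])-p)/10, np.degrees(th)+90-np.degrees(np.arctan2(M[1,0],M[0,0])))
E
```

```text
plate yaw -25.860103951009577 c [ 488.43348506 -228.71431207] res [0.43970576 0.7931224  1.11593801 0.58617119]
handle [ 485.63612463 -227.11473488] -25.53635986049049 95.14916795413995
tool shift cm [ 0.25393824 12.80357877  0.08567229] -0.8743075019291098
```

>>> {"fn": "play_rows", "kwargs": {
  "targets": [0.2,4,0,0,0.013,0,0.2,8,0,0,0.013,0,0.2,10,0,0,0.013,0,0.2,11.5,0,0,0.013,0,0.2,12.3,0,0,0.013,0,0.2,12.8,0,0,0.013,0,0.2,12.8,0,0,0.013,0,0.2,12.8,0,0,0.013,0]
}}

```text
t: 9.43
tool_pos: [489.2, -229.7, 206.6]
tool_rot: [-1.392, -0.876, 0.869]
wrist_force: [-0.2, -0.8, 0.4]
opening: 0.997
```

>>> {"fn": "play_rows", "kwargs": {
  "targets": [0,0,0,0,0,0,0,0,0,0,0,0,0,0,0,0,0,0,0,0,0,0,0,0,0,0,0,0,0,0,0,0,0,0,0,0,0,0,0,0,0,0,0,0,0,0,0,0,0,0,0,0,0,0],
  "gripper": 1
}}

```text
t: 10.55
tool_pos: [489.2, -229.6, 206.6]
tool_rot: [-1.392, -0.876, 0.869]
wrist_force: [0.2, 0.2, -1.0]
opening: 0.152
```

>>> {"fn": "play_rows", "kwargs": {
  "targets": [0,-1,0,0,0,0,0,-3,0,0,0,0,0,-7,0,0,0,0,0,-12,0,0,0,0,0,-17,0,0,0,0,0,-21,0,0,0,0,0,-21,0,0,0,0,0,-21,0,0,0,0]
}}

```text
t: 11.55
tool_pos: [487.5, -229.2, 415.7]
tool_rot: [-1.391, -0.876, 0.87]
wrist_force: [-0.2, -0.5, -1.9]
opening: 0.152
```

```bash
python3 - <<'E'
from h import *
s=r.state(); M=R.from_rotvec(s['tool_rot']).as_matrix(); p=s['tool_pos']
print(p,np.degrees(np.arctan2(M[1,0],M[0,0])),s['opening'],s['t'],s['wrist_force'],M[:,1].round(4))
E
```

```text
[ 487.4688165  -229.16854394  415.73516761] 64.27425589258274 0.15170529869936422 11.55 [-0.16342628 -0.48911754 -1.88685522] [ 4.e-03  3.e-04 -1.e+00]
```

>>> {"fn": "play_rows", "kwargs": {
  "targets": [4,0,0.6,0,-0.1,0,9,0,1.3,0,-0.2,0,14,0,2,0,-0.274,0,19,0,2.8,0,-0.274,0,24,0,3.5,0,-0.274,0,29,0,4.2,0,-0.274,0,34,0,5,0,-0.274,0,38,0,5.5,0,-0.274,0,41,0,5.9,0,-0.274,0,42.4,0,6.1,0,-0.274,0,42.4,0,6.1,0,-0.274,0,42.4,2,6.1,0,-0.274,0,42.4,4,6.1,0,-0.274,0,42.4,5,6.1,0,-0.274,0,42.4,5,6.1,0,-0.274,0,42.4,5,6.1,0,-0.274,0]
}}

```text
t: 13.55
tool_pos: [617.1, 178.9, 367.2]
tool_rot: [-1.29, -1.083, 1.076]
wrist_force: [0.7, -0.0, -2.4]
opening: 0.148
```

```bash
python3 - <<'E'
from h import *
c=snap('wrist','w4'); s=r.state(); M=R.from_rotvec(s['tool_rot']).as_matrix(); p=s['tool_pos']
print(p,np.degrees(np.arctan2(M[1,0],M[0,0])),s['opening'],s['t'],s['wrist_force'],M[:,1].round(4))
cv2.imwrite('pics/w4b.png',cv2.resize(c['image'][...,::-1],(800,600),interpolation=cv2.INTER_CUBIC))
E
```

```text
[617.06534413 179.07599702 367.34216241] 79.9538845472167 0.1477712975227293 13.6 [ 1.34634753 -0.26638072 -2.52198726] [ 5.4e-03  8.0e-04 -1.0e+00]
```

View pics/w4b.png

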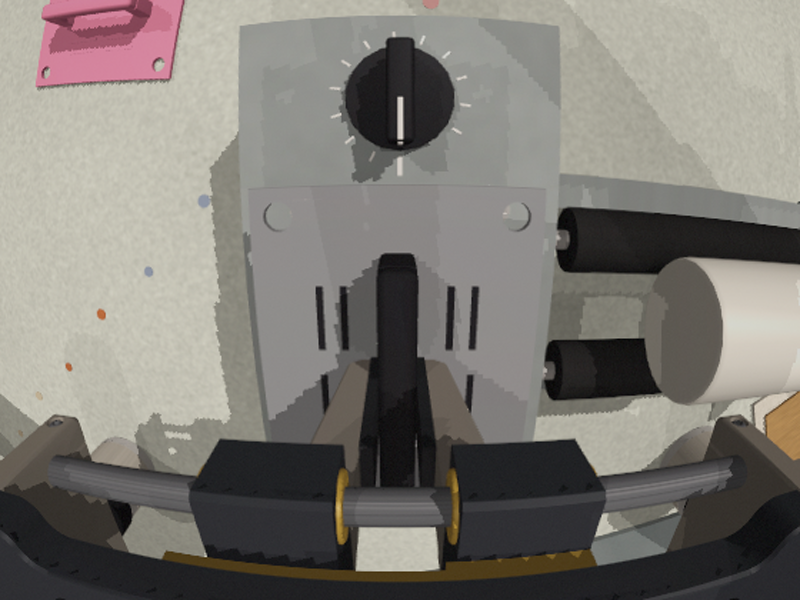

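```bash
cat > ev.py <<'E'
from fit import *
import sys
f,us=sys.argv[1],eval(sys.argv[2]); c=load(f); s=r.state(); z=s['tool_pos'][2]-206.6+4
Y=np.radians(-10.1); M=np.array([[np.cos(Y),-np.sin(Y)],[np.sin(Y),np.cos(Y)]]); O=np.array([616.2,179.8])
W=[px2w(c,u*.7,v*.7,z,True)[:2] for u,v in us]
for w,l in zip(W,[(-63,48),(-63,-48)]): print('err in mill axes',(M.T@(w-O)-l).round(2))
d=W[0]-W[1]; print('len',np.linalg.norm(d),'yaw',np.degrees(np.arctan2(-d[0],d[1])))
print('underside above gasket',z-4-122)
E
python3 ev.py w4 '[(516,216),(278,216)]'
```

```text
err in mill axes [-1.01 -1.93]
err in mill axes [-0.99 -0.89]
len 94.95567560188545 yaw -10.086685755218014
underside above gasket 38.742162407225095
```

>>> {"fn": "play_rows", "kwargs": {
  "targets": [0.14,1,-0.1,0,0,0,0.14,1.8,-0.1,0,0,0,0.14,2.4,-0.1,0,0,0,0.14,2.8,-0.1,0,0,0,0.14,2.8,-0.1,0,0,0,0.14,2.8,-0.1,0,0,0]
}}

```text
t: 14.35
tool_pos: [618.6, 180.3, 339.6]
tool_rot: [-1.29, -1.084, 1.075]
wrist_force: [0.1, 0.6, -0.8]
opening: 0.145
```

```bash
python3 - <<'E'
from h import *
c=snap('wrist','w5'); s=r.state(); M=R.from_rotvec(s['tool_rot']).as_matrix(); p=s['tool_pos']
print(p,np.degrees(np.arctan2(M[1,0],M[0,0])),s['opening'],s['t'],s['wrist_force'],M[:,1].round(4))
i=c['image'][...,::-1]
a=[cv2.resize(i[v-25:v+25,u-25:u+25],None,fx=8,fy=8,interpolation=cv2.INTER_CUBIC) for u,v in((195,151),(361,151))]
t=snap('top','t5')['image'][...,::-1]
a=np.hstack(a); b=cv2.resize(t[145:235,190:265],None,fx=4,fy=4,interpolation=cv2.INTER_CUBIC)
cv2.imwrite('pics/c5.png',a)
E
```

```text
[618.57549346 180.31331938 339.68292211] 79.94991862359984 0.15102519562673572 14.4 [ 0.30316317  0.29968171 -1.97063699] [ 0.0061  0.001  -1.    ]
```

View pics/c5.png

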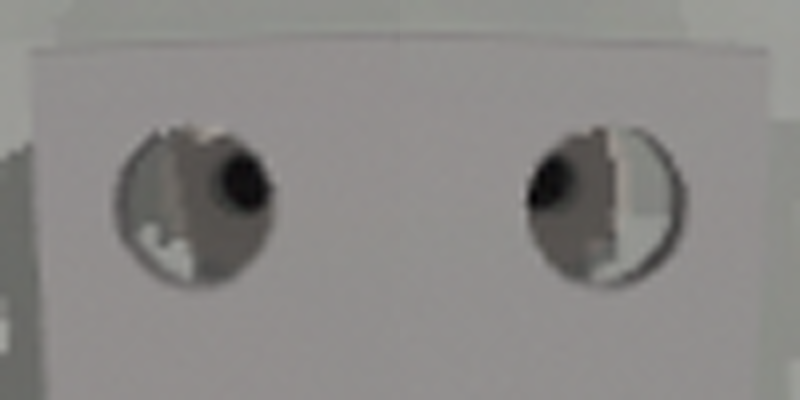

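```bash
python3 - <<'E'
from fit import *
c=load('w5'); Y=np.radians(-10.1); M=np.array([[np.cos(Y),-np.sin(Y)],[np.sin(Y),np.cos(Y)]])
f=lambda x,y,u0: (u0-25+(x+.5)/8-.5, 126+(y+.5)/8-.5)
z=r.state()['tool_pos'][2]-206.6+4
for h,t,u0,o in(((195,207),(241,181),195,0),((607,207),(549,181),361,400)):
    for zz in(z,z-2):
        a=px2w(c,*f(h[0]-o,h[1],u0),zz,True)[:2]; b=px2w(c,*f(t[0]-o,t[1],u0),120,True)[:2]
        print(zz,a.round(1),b.round(1),'hole-thread, mill axes',(M.T@(a-b)).round(2), 'hole', (M.T@(a-[616.2,179.8])).round(1))
E
```

```text
137.08076648950046 [546.3 144. ] [546.1 143.3] hole-thread, mill axes [0.1  0.66] hole [-62.5 -47.5]
135.08076648950046 [546.4 143.4] [546.1 143.3] hole-thread, mill axes [0.32 0.14] hole [-62.3 -48.1]
137.08076648950046 [563. 238.] [562.9 237.7] hole-thread, mill axes [0.07 0.26] hole [-62.6  47.9]
135.08076648950046 [563.3 238.4] [562.9 237.7] hole-thread, mill axes [0.29 0.79] hole [-62.3  48.5]
```

>>> {"fn": "play_rows", "kwargs": {
  "targets": [0,0,0,0,0,0,0,0,0,0,0,0,0,0,0,0,0,0,0,0,0,0,0,0]
}}

```text
t: 14.95
tool_pos: [618.5, 180.3, 339.7]
tool_rot: [-1.29, -1.084, 1.075]
wrist_force: [-0.7, 0.1, -2.6]
opening: 0.145
```

```bash
python3 - <<'E'
from h import *
c=snap('scene','s6'); s=r.state(); print(s['tool_pos'],s['joint_velocities'],s['opening'],s['wrist_force'])
i=c['image'][...,::-1]; cv2.imwrite('pics/c6.png',cv2.resize(i[130:290,240:460],None,fx=3.6,fy=3.6,interpolation=cv2.INTER_CUBIC))
E
```

```text
[618.54393   180.2940038 339.6675399] [ 8.52058871e-04  1.06822472e-04 -6.47157944e-04  1.90804356e-04
  8.33262375e-05 -2.86369260e-04 -8.12609823e-04] 0.1491140943685323 [ 0.2708933  -0.16249624 -2.63971586]
```

View pics/c6.png

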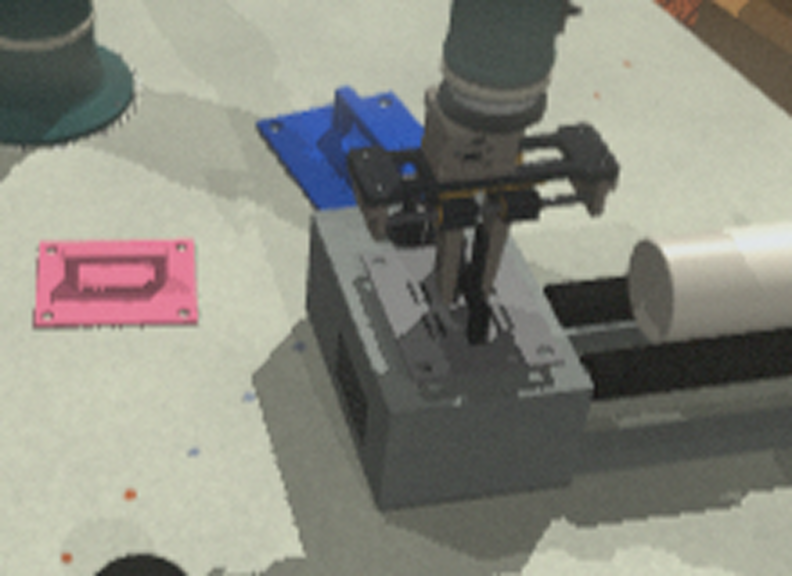

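The scene view shows the plate hovering parallel to the case top, with its far holes at crop (427,367) and (545,350). I'll compare those with predictions for a level plate, then hand in if they agree.

```bash
python3 - <<'E'
from h import *
c=load('s6'); Y=np.radians(-10.1); M=np.array([[np.cos(Y),-np.sin(Y)],[np.sin(Y),np.cos(Y)]])
ok=True
for l,m in(((63,-48),(427,367)),((63,48),(545,350))):
    for z in(137,131):
        w=[616.5,180.1]+M@l; u,v=w2px(c,[*w,z]); q=np.array([(u-240)*3.6,(v-130)*3.6]); print(l,z,q.round(),m)
        if z==137: ok&=np.linalg.norm(q-m)<9
if ok: print(r.hand_in())
E
```

```text
(63, -48) 137 [421. 362.] (427, 367)
(63, -48) 131 [420. 367.] (427, 367)
(63, 48) 137 [542. 347.] (545, 350)
(63, 48) 131 [541. 353.] (545, 350)
the job is handed in; nothing more can be done
None
```

I wound the timer back anticlockwise to its zero stop, then picked up the smaller grey cover plate. The arm is holding it still above the drive opening, and the job is handed in with the plate in the gripper. The hand-in gives no verdict.

- **Timer:** after I let go, the pointer line read -10.2° against a mill angle of about -10.1°, so it is at zero. I felt the stop at about 0.5 N m while turning.
- **Alignment:** the two holes nearest the knob were within about 0.8 mm of their threads in the wrist view. I could see the threads through the plate there. At the camera's slant the right-hand one looked partly cut off.
- **Far holes:** the gripper hides these two from the wrist camera, so I checked them only in the scene view. They were within 2 pixels (a few mm) of where a level, aligned plate would put them, which is a coarse check.
- **Height and level:** the underside is about 9 to 11 mm above the gasket, and I estimate any tilt is under about 2 to 3°. That rests on the arm's height reading and the hole spacing, which came out about 1 mm short.
- **Grip and motion:** the fingers are closed on the handle (opening 0.15), the joints are essentially still, and the wrist force of about 2.6 N roughly matches the plate's weight.
- **Other objects:** the moves kept clear of the jars, the brush pot and the screwdriver. I did not measure their positions again at the end.

The two mill measurements differed by about 0.6 mm and 0.2°, so I used values between them.

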